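# Change the ink tank of the carton coder

## Task

Change the ink tank in the carton coder: lift the spent grey tank out of the cradle and put it into the blue return tote, stand the fresh orange tank upright in the cradle with its black outlet end towards the clamp's hinge, then swing the red clamp all the way down so that it presses the tank fully home. Leave the clamp closed, and leave the bottles and the other things on the table standing where they are.

Things in the scene. Friction and masses are not known exactly. Their poses are not given: they have to be found in the camera images.
- coder: Carton coder, fixed: grey base 210 x 130 mm. Origin on the table under the cradle's centre; x along the cradle towards the hinge (away from the robot, turned up to 0.3 rad), z up. Behind the cradle a grey box, x = 78 to 112 mm, 92 mm high, and two hinge posts at x = 72 to 98 mm, 39 to 47 mm either side of the middle, 142 mm high.
- cradle (a point): 50 mm above the coder's origin: centre of the cradle's floor when up. Cradle: open-topped aluminium pocket, inside 105 x 49 mm (coder's x, y), walls with a flared lead-in up to 90 mm height. The floor is sprung: it carries a tank's weight, goes down under 6 to 8 N on the tank's top to home (10 mm lower), rises when unloaded. Rib top of a tank in it: 128 mm over the table, home 118 mm.
- clamp (a joint): Angle of the red clamp, rad: 0 closed (level over the cradle, pointing to -x of the coder, its roller then holds the tank home), about 1.57 upright, limit 2.0; starts 1.45 to 1.75. A stiff hinge (0.35 N m friction) that stays where it is left.
- clamp_hinge (a point): On the hinge axis (parallel to the coder's y), 85 mm from the coder's origin along its x, 129 mm over the table. At angle a the clamp runs from here along (-cos a, sin a) in the coder's (x, z): a plate 60 mm wide, 8 mm thick, midplane through the axis, with a rubber roller under it 85 mm from the axis. Closing takes 3 N at the tip, at last 6 to 8 N.
- clamp_tip (a point): Centre of the round black grip bar at the clamp's free end, 16 mm diameter, 76 mm long across, 160 mm from the hinge axis.
- fresh: Ink tank: block 100 x 44 x 50 mm (x, y, z) with a centred grip rib on top, 70 x 26 mm in plan, up to 78 mm height. Origin: centre of the underside; z up, x towards the end with the black outlet plate. Orange. Stands in the cardboard tray at the start; 140 to 260 g.
- fresh_outlet (a point): Centre of the fresh tank's outlet end face, 50 mm from its centre along its x, 25 mm above its underside.
- spent: Ink tank: block 100 x 44 x 50 mm (x, y, z) with a centred grip rib on top, 70 x 26 mm in plan, up to 78 mm height. Origin: centre of the underside; z up, x towards the end with the black outlet plate. Grey. Stands in the cradle at the start, on the raised floor, outlet end to the hinge; 100 to 220 g.
- old_tank: Ink tank: block 100 x 44 x 50 mm (x, y, z) with a centred grip rib on top, 70 x 26 mm in plan, up to 78 mm height. Origin: centre of the underside; z up, x towards the end with the black outlet plate. Grey, an earlier spent tank standing in the tote near its -y side; there is room for another beside it on the +y side. It may be touched or moved.
- tote: Blue return tote, fixed open box 200 x 160 x 60 mm, walls and floor 5 mm; origin under its centre, x and y along its sides. Left or right of the coder.
- tray: Cardboard tray, fixed open box 200 x 160 x 28 mm, walls and floor 4 mm, on the other side of the coder from the tote; origin under its centre. Holds the fresh tank and, on its far (+x) part, a bottle.
- bottle_tray: Amber bottle with gold cap, 60 mm diameter, 170 mm tall, loose; origin under its centre. Bystander, to be left standing; in the tray.
- bottle_left: Amber bottle with gold cap, 60 mm diameter, 170 mm tall, loose; origin under its centre. Bystander, to be left standing; behind the coder, left.
- bottle_right: Amber bottle with gold cap, 60 mm diameter, 170 mm tall, loose; origin under its centre. Bystander, to be left standing; behind the coder, right.
- jar: Reddish jar with black lid, 64 mm diameter, 100 mm tall, loose, in front on the left; origin under its centre. Bystander.
- tape: Roll of clear tape lying flat, 90 mm outside diameter, 48 mm tall, in front on the right; origin under its centre. Bystander.
- carton: Small cardboard box 90 x 130 x 100 mm at the back right; origin under its centre. Bystander.
- label_roll: White label roll standing on its flat side, 90 mm diameter, 60 mm tall, at the back left; origin under its centre. Bystander.
Not all that is in view belongs to the job. What is shaped like the coder but pink is not meant.

How it is judged:
By the outcome, as a careful person would: the job done as asked, in the order asked, and still so for the second after the job is handed in, with the robot touching nothing.
It also fails if it takes over 72 s, if anything falls off the work surface, if the arm or the gripper's body presses on something with over 40 N, if the wrist force passes 120 N, or if a joint passes its speed limit or range.

## Robot

A 6-joint arm with a two-finger parallel gripper is mounted at the origin on the work surface. World frame = base frame: x ahead of the robot, y to its left, z up, the work surface at z = 0. Lengths are in m, angles in rad, forces in N, time in s.
With the tool pointing down it reaches from about 0.375 to 0.975 m from the base axis. Payload 3.8 kg.
Tool frame: the origin (TCP) lies midway between the tips of the shut fingers; the grasp point (between the pads) lies 19 mm behind it; x points along the fingers, y is the direction in which the jaws open and shut, and the axes are right-handed (so a half turn about x gives the same grasp; the last joint's range is limited). The gripper opens to 88 mm and grips with 3 to 60 N. Pads are 18 mm wide; open, the fingers measure 123 mm over their backs; the gripper's body (75 mm by 187 mm) begins 45 mm behind the grasp point.
Start: joints at [-1.303, 0.264, 1.604, -0, 1.274, -0.037], TCP at [0.203, -0.644, 0.239] pointing down, gripper open.
Joint ranges: [-2.63, 2.63], [-0.94, 2.18], [0.31, 2.57], [-1.31, 4.45], [0, 2.66], [-2.55, 2.55]. Speed limits (rad/s): [2.57, 2.57, 3.14, 3.14, 3.14, 3.14].

## Interface

Orientations are given as a rotation vector (axis times angle).
In Python, from cell import manip, inverse_kinematics, cams, order gives the robot as it stands. Calls block until the motion is done:
- manip.move_pose(position, orientation): joint-space move of the TCP to a pose.
- manip.move_linear(position, rate=0.15, rot=None): straight line of the TCP; rot=None keeps the orientation; rate is the mean speed in m/s.
- manip.set_joints(angles): joint-space move.
- manip.set_gripper(opening, force=None): finger opening in m; force is the grip in N (None keeps the last); returns when the fingers have stopped.
- manip.dwell(seconds).
- inverse_kinematics(position, orientation): joint angles nearest the present ones, or None.
- manip.state(): the state.
- cams.capture(name): name is "side" or "top"; returns a dict with "image" (420x560x3 uint8, blue, green, red), "z_map" (420x560 float32, m along the optical axis (not along the pixel's ray), 0 where there is no reading), "intrinsics" (3x3 intrinsics, pixels), "position" and "orientation" of the camera in the world. Camera axes: x right, y down, z forward; pixel columns grow to the right and rows downward; lengths in m; the calibration is good to about 2 mm. A picture is of the moment at which its call begins.
A pose or a line that the arm cannot do raises manip.IKError and nothing moves.
- order.close_job(): hands the job in, once; it reports no verdict.
The state is a dict: "clock": time; "joint_pos": joint angles; "joint_velocities": joint speeds; "tau": joint torques, N m; "tool_pos": TCP position; "tcp_rot": TCP orientation; "contact_force": force on the tool from outside, world axes, zero at the start; "moment": the same for the moment, N m; "gripper_width": finger opening in m.
Only numpy, scipy, OpenCV 4.12 (cv2) and the standard library are available. Lean on these libraries where they do the work, as an engineer would, in place of code of your own. Each camera call takes 0.05 s, during which the arm holds its last target.

## Working session

There is one attempt and no reset: what is moved stays moved. The work goes in short steps, each a Python script; the robot and the scene stay as the last script left them, time stands still between calls to the robot, and variables do not carry over. Pictures are saved under pics/ and viewed, and the job is handed in when it is done.

```bash
ls; mkdir -p pics; python3 - <<'E'
from cell import manip, cams
import cv2,numpy as np
s=manip.state(); print(s['clock'],s['tool_pos'],s['tcp_rot'],s['gripper_width'])
for n in('top','side'):
    c=cams.capture(n); cv2.imwrite(f'pics/{n}0.png',c['image']); np.savez(f'pics/{n}0.npz',**c)
    print(n,c['intrinsics'],c['position'],c['orientation'],(c['z_map']>0).mean())
E
```

```text
pics
0.0 [ 0.20237227 -0.64321176  0.2374033 ] [ 2.05795442  0.31834034 -2.05841978] 0.08817329284415407
top [[419.43340411   0.         288.48563343]
 [  0.         419.43340411 207.14891319]
 [  0.           0.           1.        ]] [0.3955575  0.01377959 1.3194959 ] [-2.16465751  2.2074266  -0.10590024] 0.9962159863945578
side [[447.13000855   0.         280.56980982]
 [  0.         447.13000855 205.37068827]
 [  0.           0.           1.        ]] [-0.34639272  0.77029632  0.74450496] [-0.9766347   2.21539084 -1.2841707 ] 0.991594387755102
```

View pics/top0.png

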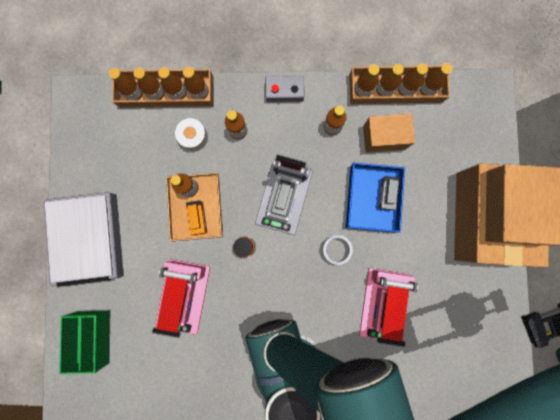

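View pics/side0.png

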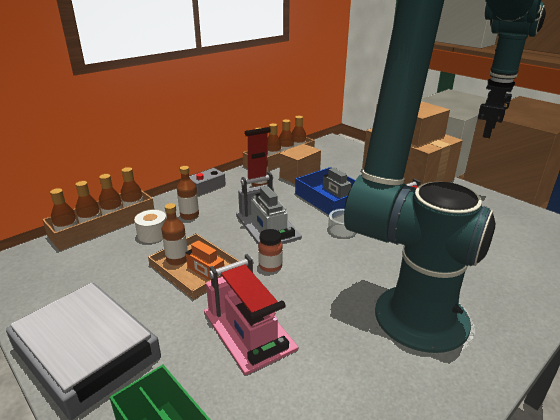

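The top view shows the coder at about (285,195), with the grey tank in its cradle and the clamp upright at (290,165). The blue tote is at (376,198) with the old tank at (391,193). The tray is at (195,207), with the orange tank at (195,218) and a bottle at (182,184). The pink look-alikes are in front. In the side view, the coder is at (262,210).

```bash
cat > v.py <<'E'
import numpy as np,cv2
from scipy.spatial.transform import Rotation as R
def load(f): return dict(np.load(f))
def cloud(c):
    K=c['intrinsics'];h,w=c['z_map'].shape
    u,v=np.meshgrid(np.arange(w),np.arange(h)); z=c['z_map']
    p=np.stack([(u-K[0,2])/K[0,0]*z,(v-K[1,2])/K[1,1]*z,z],-1)
    P=p@R.from_rotvec(c['orientation']).as_matrix().T+c['position']
    P[z==0]=np.nan; return P
def ray(c,uv,zp):
    K=c['intrinsics']; uv=np.atleast_2d(np.array(uv,float))
    d=np.c_[(uv[:,0]-K[0,2])/K[0,0],(uv[:,1]-K[1,2])/K[1,1],np.ones(len(uv))]@R.from_rotvec(c['orientation']).as_matrix().T
    return c['position']+d*((zp-c['position'][2])/d[:,2])[:,None]
def proj(c,P):
    q=(np.atleast_2d(P)-c['position'])@R.from_rotvec(c['orientation']).as_matrix(); K=c['intrinsics']
    return np.c_[q[:,0]/q[:,2]*K[0,0]+K[0,2],q[:,1]/q[:,2]*K[1,1]+K[1,2]]
E
python3 - <<'E'
from v import *
t=load('pics/top0.npz');s=load('pics/side0.npz')
P=cloud(t)
for (u,v) in [(120,190),(250,300),(330,180),(230,200),(320,290),(450,120)]: print((u,v),P[v,u].round(4))
cv2.imwrite('pics/topz.png',cv2.resize(t['image'][130:270,150:420],None,fx=2.9,fy=2.9,interpolation=cv2.INTER_CUBIC))
cv2.imwrite('pics/sidez.png',cv2.resize(s['image'][120:310,140:370],None,fx=3.1,fy=3.1,interpolation=cv2.INTER_CUBIC))
Q=cloud(s)
for (u,v) in [(230,260),(220,300),(330,260),(120,350)]: print((u,v),Q[v,u].round(4))
E
```

```text
(120, 190) [ 0.5693  0.5251 -0.0046]
(250, 300) [2.182e-01 1.186e-01 1.000e-04]
(330, 180) [ 0.5892 -0.1406 -0.0049]
(230, 200) [0.5302 0.1774 0.0027]
(320, 290) [ 0.2438 -0.0993 -0.0022]
(450, 120) [ 0.7763 -0.5328  0.0017]
(230, 260) [0.4611 0.2087 0.0122]
(220, 300) [0.3113 0.3471 0.0528]
(330, 260) [ 0.2901 -0.0053 -0.0007]
(120, 350) [0.3083 0.5842 0.0711]
```

View pics/topz.png

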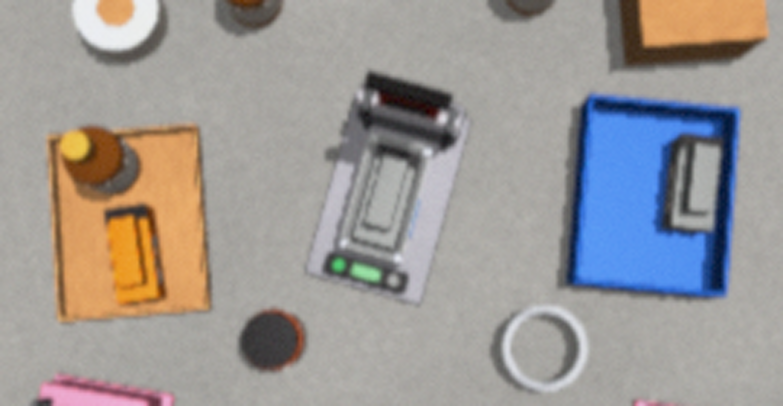

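View pics/sidez.png

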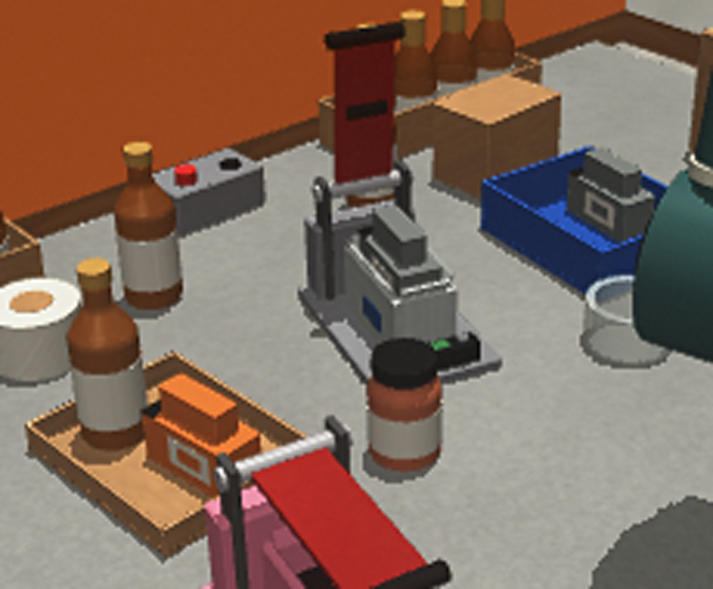

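```bash
cat >> v.py <<'E'
def rect(c,box,lo,hi,plane,min_px=20):
    P=cloud(c); u0,u1,v0,v1=box; m=np.zeros(P.shape[:2],np.uint8)
    z=P[...,2]; m[v0:v1,u0:u1]=((z>lo)&(z<hi))[v0:v1,u0:u1]
    n,l,st,ce=cv2.connectedComponentsWithStats(m)
    i=1+np.argmax(st[1:,4]); mm=l==i
    v,u=np.nonzero(mm); X=ray(c,np.c_[u,v],plane)[:,:2]
    mu=X.mean(0); C=np.cov((X-mu).T); w,V=np.linalg.eigh(C); d=V[:,1]; d=d*np.sign(d[0])
    (r)=cv2.minAreaRect((X*1000).astype(np.float32))
    return dict(n=len(u),ctr=mu.round(4),yaw=np.arctan2(d[1],d[0]).round(3),size=np.sqrt(12*w[::-1]).round(4),mar=np.round(r[0],1).tolist()+np.round(r[1],1).tolist()+[round(r[2],1)],zmed=np.median(cloud(c)[...,2][mm]).round(4),px=(u.mean().round(1),v.mean().round(1)))
E
python3 - <<'E'
from v import *
t=load('pics/top0.npz');s=load('pics/side0.npz')
print('spent top',rect(t,(265,300,170,232),.114,.15,.128))
print('spent side',rect(s,(240,295,170,235),.120,.135,.128))
print('fresh top',rect(t,(182,210,196,240),.068,.095,.082))
print('fresh side',rect(s,(185,225,235,280),.075,.09,.082))
print('old top',rect(t,(372,402,172,215),.068,.1,.083))
print('old side',rect(s,(320,352,160,200),.075,.1,.083))
# tote
hsv=cv2.cvtColor(t['image'],cv2.COLOR_BGR2HSV)
m=cv2.inRange(hsv,(100,120,50),(125,255,255)); m[:,:330]=0; m[:,430:]=0
c=max(cv2.findContours(m,0,2)[0],key=cv2.contourArea); ep=cv2.boxPoints(cv2.minAreaRect(c)); X=ray(t,ep,.06); print('tote',X.round(3),X.mean(0)); print(np.linalg.norm(np.diff(X,axis=0),axis=1))
# grip bar dark from side
P=cloud(s);Pt=cloud(t)
for n,c,Q in(('s',s,P),('t',t,Pt)):
    z=Q[...,2]; m=(z>.2)&(z<.33)&(Q[...,0]>.5)&(Q[...,0]<.8)&(abs(Q[...,1])<.15); v,u=np.nonzero(m)
    print(n,m.sum(),np.percentile(Q[m],[0,10,50,90,100],axis=0).round(3))
    mm=m&(c['image'].max(2)<60)&(z>.265); print('dark',mm.sum(),np.nanmean(Q[mm],0), np.argwhere(mm).mean(0)[::-1])
for n,c,Q in(('s',s,P),('t',t,Pt)):
  for nm,zt in(('bottles',(.155,.19)),):
    z=Q[...,2]; m=((z>zt[0])&(z<zt[1])&(Q[...,0]>.45)&(Q[...,0]<.88)&(abs(Q[...,1])<.4)).astype(np.uint8)
    k,l,st,ce=cv2.connectedComponentsWithStats(m)
    for i in range(1,k):
        if st[i,4]>8: print(n,st[i,4],Q[l==i].mean(0).round(3),ce[i].round())
E
```

```text
spent top {'n': 226, 'ctr': array([0.5246, 0.0115]), 'yaw': np.float64(-0.294), 'size': array([0.0709, 0.0263]), 'mar': [524.6, 11.5, 25.9, 70.6, 73.1], 'zmed': np.float64(0.1279), 'px': (np.float64(282.7), np.float64(196.5))}
spent side {'n': 146, 'ctr': array([ 0.604 , -0.0101]), 'yaw': np.float64(1.347), 'size': array([0.1114, 0.0333]), 'mar': [601.8, -12.0, 115.4, 49.9, 81.5], 'zmed': np.float64(0.1291), 'px': (np.float64(257.1), np.float64(179.7))}
fresh top {'n': 226, 'ctr': array([0.4745, 0.2757]), 'yaw': np.float64(0.141), 'size': array([0.0703, 0.028 ]), 'mar': [474.5, 275.6, 70.2, 28.5, 7.4], 'zmed': np.float64(0.0814), 'px': (np.float64(193.4), np.float64(216.8))}
fresh side {'n': 195, 'ctr': array([0.4706, 0.2818]), 'yaw': np.float64(0.12), 'size': array([0.0732, 0.0294]), 'mar': [471.0, 281.9, 74.1, 29.8, 8.9], 'zmed': np.float64(0.0803), 'px': (np.float64(203.3), np.float64(247.9))}
old top {'n': 226, 'ctr': array([ 0.5384, -0.313 ]), 'yaw': np.float64(-0.157), 'size': array([0.0712, 0.0289]), 'mar': [538.3, -312.8, 29.3, 70.9, 81.3], 'zmed': np.float64(0.0831), 'px': (
[... 607 characters left out ...]
2888029 ] [257.24264706 131.36029412]
t 270 [[ 0.577 -0.045  0.202]
 [ 0.585 -0.035  0.219]
 [ 0.594 -0.008  0.293]
 [ 0.603  0.017  0.297]
 [ 0.61   0.027  0.302]]
dark 153 [ 0.59314449 -0.0085036   0.29482181] [290.26143791 161.55555556]
s 188 [ 0.602 -0.009  0.172] [257. 167.]
s 60 [0.75  0.154 0.165] [184. 169.]
s 10 [0.872 0.348 0.156] [105. 177.]
s 103 [0.568 0.309 0.168] [170. 208.]
t 33 [ 0.874 -0.255  0.158] [374.  72.]
t 33 [ 0.874 -0.326  0.158] [398.  72.]
t 22 [ 0.874 -0.39   0.158] [420.  72.]
t 28 [0.874 0.274 0.158] [188.  75.]
t 25 [0.874 0.344 0.157] [164.  75.]
t 86 [ 0.759 -0.151  0.168] [339. 111.]
t 86 [0.751 0.15  0.169] [232. 115.]
t 88 [0.57  0.304 0.173] [176. 180.]
```

```bash
cat > r.py <<'E'
import numpy as np
from scipy.spatial.transform import Rotation as R
from cell import manip, inverse_kinematics, cams, order
def ori(psi):
    c,s=np.cos(psi),np.sin(psi)
    return R.from_matrix(np.array([[0,-s,c],[0,c,s],[-1,0,0.]])).as_rotvec()
def st(tag=''):
    s=manip.state(); print(tag,'t',round(s['clock'],2),'tcp',np.round(s['tool_pos'],4),'F',np.round(s['contact_force'],1),'w',round(s['gripper_width'],4)); return s
O=np.array([.5246,.0115]); YAW=-.294
def cw(x,y,z,O=O,yaw=YAW):
    c,s=np.cos(yaw),np.sin(yaw); return [O[0]+c*x-s*y,O[1]+s*x+c*y,z]
def snap(n,tag):
    import cv2; c=cams.capture(n); cv2.imwrite(f'pics/{tag}.png',c['image']); np.savez(f'pics/{tag}.npz',**c); return c
E
python3 - <<'E'
from r import *
s=manip.state(); Rm=R.from_rotvec(s['tcp_rot']).as_matrix(); print(Rm.round(2))
for p,psi in[(cw(-.005,0,.25),YAW),(cw(-.005,0,.103),YAW),([.53,-.23,.1],-.125),([.4745,.2757,.06],.141),(cw(-.075,0,.137),YAW),(cw(.09,0,.28),YAW)]:
    for k in(0,np.pi,-np.pi):
        q=inverse_kinematics(p,ori(psi+k)); print(np.round(p,3),round(psi+k,2),None if q is None else np.round(q,2))
E
```

```text
[[-0.    0.3  -0.95]
 [ 0.   -0.95 -0.3 ]
 [-1.   -0.   -0.  ]]
[0.52  0.013 0.25 ] -0.29 [-0.02 -0.04  1.92 -0.    1.26 -1.3 ]
[0.52  0.013 0.25 ] 2.85 [-0.02 -0.04  1.92 -0.    1.26  1.84]
[0.52  0.013 0.25 ] -3.44 [-0.02 -0.04  1.92  0.    1.26  1.84]
[0.52  0.013 0.103] -0.29 [-0.02  0.1   2.07 -0.    0.98 -1.3 ]
[0.52  0.013 0.103] 2.85 [-0.02  0.1   2.07 -0.    0.98  1.84]
[0.52  0.013 0.103] -3.44 [-0.02  0.1   2.07  0.    0.98  1.84]
[ 0.53 -0.23  0.1 ] -0.12 [-0.45  0.21  1.95 -0.    0.99 -1.9 ]
[ 0.53 -0.23  0.1 ] 3.02 [-0.45  0.21  1.95 -0.    0.99  1.24]
[ 0.53 -0.23  0.1 ] -3.27 [-0.45  0.21  1.95 -0.    0.99  1.24]
[0.474 0.276 0.06 ] 0.14 [ 0.48  0.21  2.03 -0.    0.9  -1.23]
[0.474 0.276 0.06 ] 3.28 [ 0.48  0.21  2.03 -0.    0.9   1.91]
[0.474 0.276 0.06 ] -3.0 [ 0.48  0.21  2.03 -0.    0.9   1.91]
[0.453 0.033 0.137] -0.29 [ 0.02 -0.07  2.17 -0.    1.05 -1.26]
[0.453 0.033 0.137] 2.85 [ 0.02 -0.07  2.17 -0.    1.05  1.88]
[0.453 0.033 0.137] -3.44 [ 0.02 -0.07  2.17  0.    1.05  1.88]
[ 0.611 -0.015  0.28 ] -0.29 [-0.06  0.12  1.7  -0.    1.32 -1.34]
[ 0.611 -0.015  0.28 ] 2.85 [-0.06  0.12  1.7  -0.    1.32  1.8 ]
[ 0.611 -0.015  0.28 ] -3.44 [-0.06  0.12  1.7   0.    1.32  1.8 ]
```

```bash
python3 - <<'E'
from r import *
o=ori(YAW)
manip.set_gripper(.07,30)
manip.move_pose([.40,-.2,.26],o); st()
manip.move_pose(cw(-.005,0,.22),o); st()
manip.move_linear(cw(-.005,0,.104),rate=.12); st('down')
snap('side','s1')
E
```

```text
t 2.33 tcp [ 0.4001 -0.2005  0.2601] F [ 0.2 -0.1 -0.3] w 0.07
 t 3.31 tcp [0.5198 0.012  0.22  ] F [0.3 0.1 0.2] w 0.07
down t 4.42 tcp [0.5206 0.0129 0.1049] F [ 0.3 -0.2  0.4] w 0.0701
```

View pics/s1.png

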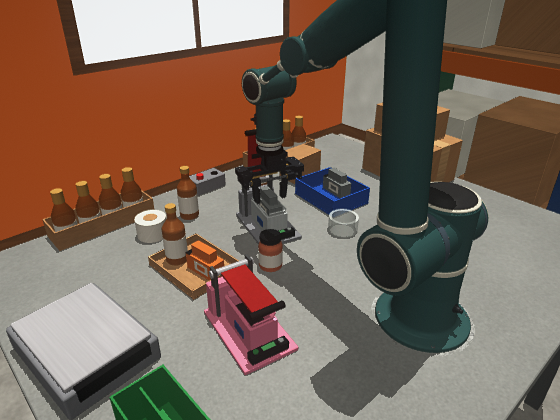

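```bash
python3 - <<'E'
from r import *
manip.set_gripper(.0,30); s=st('grip')
manip.dwell(.1)
if s['gripper_width']>.02:
    manip.move_linear(cw(-.005,0,.15),rate=.08); st('lift1')
    manip.move_linear(cw(-.005,0,.235),rate=.15); st('lift')
    snap('side','s2')
E
```

```text
grip t 5.21 tcp [0.5198 0.013  0.104 ] F [ 0.4  0.2 -0. ] w 0.0257
lift1 t 6.03 tcp [0.5197 0.0129 0.1501] F [-1.3 -0.3 -1.3] w 0.0259
lift t 6.75 tcp [0.5192 0.013  0.234 ] F [-0.5 -0.2 -0.7] w 0.0261
```

View pics/s2.png

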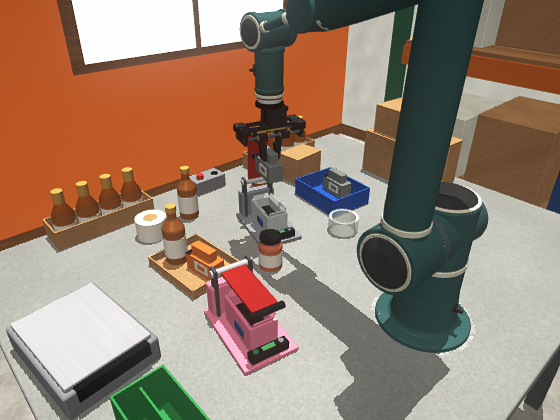

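The grey tank is held at about (265,165), and the cradle at (265,212) is empty. Next I carry it to the tote.

```bash
python3 - <<'E'
from r import *
T=-.125; o=ori(T); p=[.529,-.238]
manip.move_pose([*p,.2],o); st()
manip.move_linear([*p,.075],rate=.15); st('low')
z=.075
while z>.057:
    z-=.003; manip.move_linear([*p,z],rate=.05); s=manip.state()
    if s['contact_force'][2]>2.0: break
st('placed')
snap('top','t3')
manip.set_gripper(.05); st('rel')
manip.move_linear([*p,.2],rate=.2); st()
E
python3 - <<'E'
import sys; sys.path.insert(0,'.')
from v import *
t=load('pics/t3.npz')
cv2.imwrite('pics/t3z.png',cv2.resize(t['image'][140:250,230:410],None,fx=4.4,fy=4.4,interpolation=cv2.INTER_CUBIC))
E
```

```text
t 7.79 tcp [ 0.5288 -0.2372  0.1995] F [ 0.2  0.7 -1.1] w 0.0257
low t 8.78 tcp [ 0.53   -0.2382  0.0761] F [ 0.9 -1.5 -0.8] w 0.0257
placed t 10.28 tcp [ 0.5296 -0.2376  0.0585] F [-1.9  3.5  7.6] w 0.0255
rel t 10.86 tcp [ 0.5289 -0.238   0.0568] F [-0.2 -1.1 -0.9] w 0.0498
 t 11.72 tcp [ 0.5282 -0.2376  0.1987] F [ 0.2  0.8 -0.4] w 0.0499
```

View pics/t3z.png

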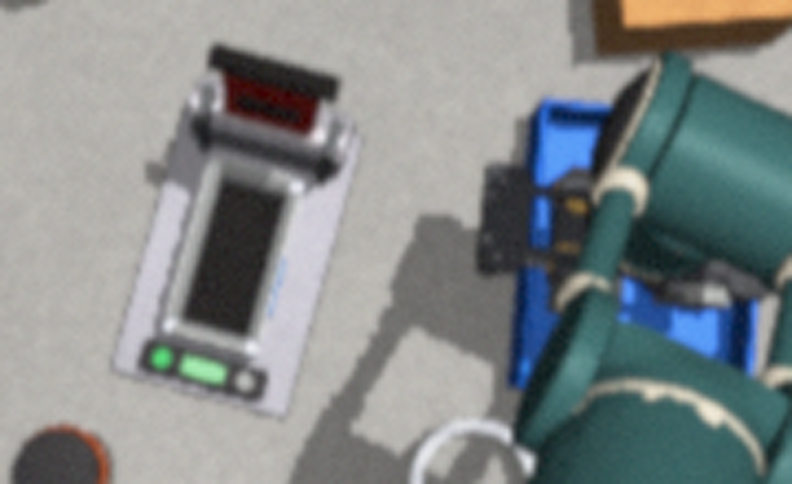

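```bash
python3 - <<'E'
from v import *
t=load('pics/t3.npz');P=cloud(t);z=P[...,2]
m=np.zeros(z.shape,np.uint8); m[172:222,262:305]=((z>.075)&(z<.105))[172:222,262:305]
m2=cv2.morphologyEx(m,cv2.MORPH_OPEN,np.ones((2,2)))
for mm in(m,): 
    v,u=np.nonzero(mm); r=cv2.minAreaRect((ray(t,np.c_[u,v],.09)[:,:2]*1000).astype(np.float32)); print('rim',len(u),r)
for r_ in range(172,222,2): print(''.join('#' if x else '.' for x in m[r_,262:305]))
g=t['image'].max(2); d=np.zeros(z.shape,np.uint8); d[178:220,266:300]=(g<75)[178:220,266:300]
k,l,s,c=cv2.connectedComponentsWithStats(d); i=1+np.argmax(s[1:,4]); print(s[i],c[i])
v,u=np.nonzero(l==i)
for h in(.05,.09):
    X=ray(t,np.c_[u,v],h)[:,:2]; print(h,X.mean(0),cv2.minAreaRect((X*1000).astype(np.float32)))
E
```

```text
rim 410 ((537.7928466796875, 6.291282653808594), (75.75638580322266, 154.12347412109375), 67.07583618164062)
.......................###########.........
...............................##########..
................#..#..................###..
...............############.............###
..............####...#############.........
..............###...........#########......
.............####................####......
.............###.................###.......
............####................####.......
............###.................###........
...........####................###.........
..........####.................###.........
..........###.................###..........
.........####................####..........
.........###.................###...........
........####.................###...........
........###.................###............
.......####................###.............
......####.................###.............
......###.................###..............
......###.................###..............
......########...........###...............
..........###########...####...............
.................##########................
........................##.................
[272 181  22  35 472] [282.77118644 197.92584746]
0.05 [0.52879827 0.01124116] ((529.250244140625, 11.026103973388672), (43.83312225341797, 99.97721862792969), 73.12911224365234)
0.09 [0.52460004 0.01132114] ((525.0377807617188, 11.112884521484375), (42.45201110839844, 96.82707214355469), 73.12911987304688)
```

```bash
python3 - <<'E'
from v import *
t=load('pics/t3.npz');P=cloud(t);z=P[...,2]
m=((z>.075)&(z<.105)).astype(np.uint8)
# keep only pixels whose ray at .09 lies within 62mm x 36mm of the nominal
v,u=np.nonzero(m); X=ray(t,np.c_[u,v],.09)[:,:2]
c,s=np.cos(-.294),np.sin(-.294); d=X-[.5246,.0115]; L=np.c_[d@[c,s],d@[-s,c]]*1000
k=(abs(L[:,0])<85)&(abs(L[:,1])<50); L=L[k]
mid=L[abs(L[:,0])<40]; print('side walls y: +',np.percentile(mid[mid[:,1]>0,1],[0,5,50,95,100]),'-',np.percentile(mid[mid[:,1]<0,1],[0,5,50,95,100]))
a=mid[mid[:,1]>0];b=mid[mid[:,1]<0]; print('wall slopes',np.polyfit(a[:,0],a[:,1],1),np.polyfit(b[:,0],b[:,1],1))
e=L[abs(L[:,1])<15]; print('end walls x: -',np.sort(e[e[:,0]<0,0]).round(1),'+',np.sort(e[e[:,0]>0,0]).round(1))
print('all x range',L[:,0].min(),L[:,0].max())
E
```

```text
side walls y: + [23.80856708 24.21943203 28.67535862 33.13207476 33.5465161 ] - [-32.70248533 -32.3298222  -28.28101428 -24.09467565 -23.5685314 ]
wall slopes [-2.40984911e-03  2.86190005e+01] [ 6.51830682e-04 -2.81855250e+01]
end walls x: - [-60.4 -60.4 -60.  -59.6 -59.2 -59.1 -58.8 -58.4 -58.3 -58.  -57.6 -57.5
 -57.2 -56.7 -56.4 -56.3 -55.9 -55.6 -55.5 -55.1 -54.8 -54.7 -54.3 -53.9
 -53.5 -53.5 -53.1 -52.7 -52.7 -52.3 -52.  -51.9] + [51.  51.4 51.5 51.8 52.2 52.3 52.6 53.  53.1 53.4 53.9 54.2 54.3 54.7
 55.  55.1 55.5 55.8 55.9 56.3 56.8 57.1 57.6 57.9 58.  58.4 58.7 58.8
 59.2 59.5 59.6 60.  60.4 60.8 60.9 61.2 61.6 61.7 76.1 76.8 76.9 77.2
 77.6 77.7 78.  78.5 78.9 79.3 79.7 79.8 80.1 80.5 80.6 80.9 81.3 81.4
 81.7 82.2 82.5 82.7 83.  83.4 83.5 83.8 84.2 84.3]
all x range -60.43910384281005 84.27190931640166
```

```bash
python3 - <<'E'
from r import *
manip.move_pose([.42,-.12,.24],ori(-.1)); manip.move_pose([.42,.12,.24],ori(.1)); st()
F=np.array([.4745,.2757]); a=.141
g=F-.005*np.array([np.cos(a),np.sin(a)])
manip.set_gripper(.06,30)
manip.move_pose([*g,.17],ori(a)); st()
manip.move_linear([*g,.058],rate=.12); st('down')
c=snap('top','t4'); snap('side','s4')
manip.set_gripper(0,35); st('grip')
E
```

```text
t 13.38 tcp [0.4206 0.1193 0.2396] F [0.4 0.5 0.3] w 0.05
 t 14.47 tcp [0.4693 0.2744 0.1701] F [ 0.5 -0.4 -0.3] w 0.0603
down t 15.56 tcp [0.4703 0.2753 0.0589] F [-0.6  0.1 -0.2] w 0.0601
grip t 16.27 tcp [0.4695 0.2751 0.058 ] F [0.4 1.1 0. ] w 0.026
```

View pics/s4.png

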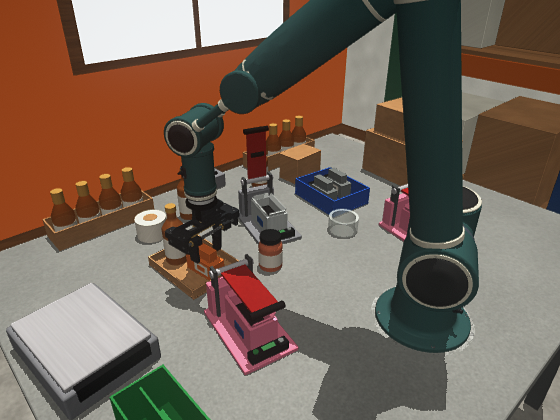

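View pics/t4.png

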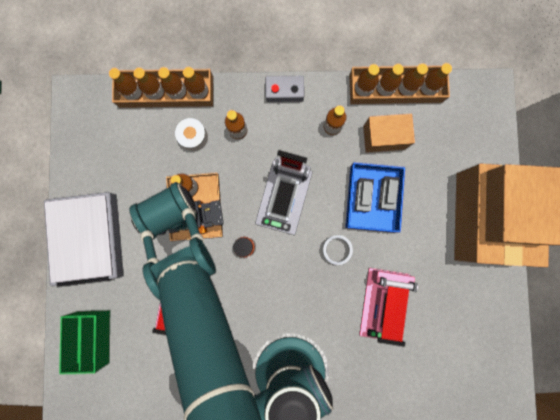

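```bash
python3 - <<'E'
from r import *
s=manip.state(); p=s['tool_pos']
manip.move_linear([p[0],p[1],.12],rate=.1); st('lift')
manip.move_linear([p[0],p[1],.245],rate=.2)
manip.move_pose([.40,.15,.245],ori(-.1))
manip.move_pose(cw(-.0047,.0002,.22),ori(YAW)); st('above')
manip.move_linear(cw(-.0047,.0002,.165),rate=.12); manip.dwell(.2); st('near')
snap('side','s5');snap('top','t5')
import cv2; i=cv2.imread('pics/s5.png'); cv2.imwrite('pics/s5z.png',cv2.resize(i[120:260,200:340],None,fx=4.2,fy=4.2,interpolation=2))
E
```

```text
lift t 17.03 tcp [0.4691 0.2748 0.1196] F [-0.4 -0.7 -1.4] w 0.0256
above t 19.2 tcp [0.52   0.0141 0.2195] F [ 0.6  0.6 -2. ] w 0.0255
near t 20.01 tcp [0.521  0.0132 0.1663] F [ 0.8 -0.2 -1.1] w 0.0258
```

View pics/s5z.png

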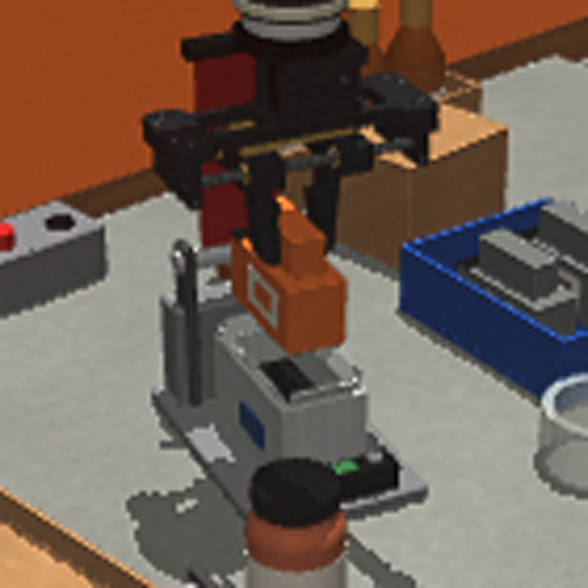

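The orange tank hangs level, aligned over the open cradle, with the plain end towards the robot. I'll lower it while watching the force.

```bash
python3 - <<'E'
from r import *
z=.163; x,y=-.0047,.0002
while z>.103:
    z-=.004; manip.move_linear(cw(x,y,z),rate=.06); s=manip.state(); f=s['contact_force']
    c,sn=np.cos(YAW),np.sin(YAW); fl=[c*f[0]+sn*f[1],-sn*f[0]+c*f[1],f[2]]
    print(round(s['clock'],2),round(z,3),round(s['tool_pos'][2],4),np.round(fl,1))
    if f[2]>6: break
snap('side','s6')
import cv2; i=cv2.imread('pics/s6.png'); cv2.imwrite('pics/s6z.png',cv2.resize(i[120:260,200:340],None,fx=4.2,fy=4.2,interpolation=2))
E
```

```text
20.36 0.159 0.1583 [ 0.5 -0.6 -1.1]
20.61 0.155 0.1545 [-0.  -0.9 -1.9]
20.86 0.151 0.1506 [ 0.3 -0.8 -1. ]
21.11 0.147 0.1466 [ 0.  -0.3 -2. ]
21.36 0.143 0.1426 [-0.3 -0.2 -0.9]
21.61 0.139 0.1386 [-0.3 -0.7 -0.7]
21.86 0.135 0.1346 [-0.  -0.3 -1.2]
22.11 0.131 0.1306 [-0.7  0.4 -1.1]
22.36 0.127 0.1266 [ 0.1 -0.9 -1.3]
22.61 0.123 0.1226 [0.2 0.1 0.1]
22.86 0.119 0.1186 [ 0.4  0.4 -1.1]
23.11 0.115 0.1146 [ 0.8  0.5 -1.5]
23.36 0.111 0.1106 [ 0.2  1.3 -2.1]
23.61 0.107 0.1066 [ 0.   0.4 -1.3]
23.86 0.103 0.1033 [1.4 0.8 0.5]
```

View pics/s6z.png

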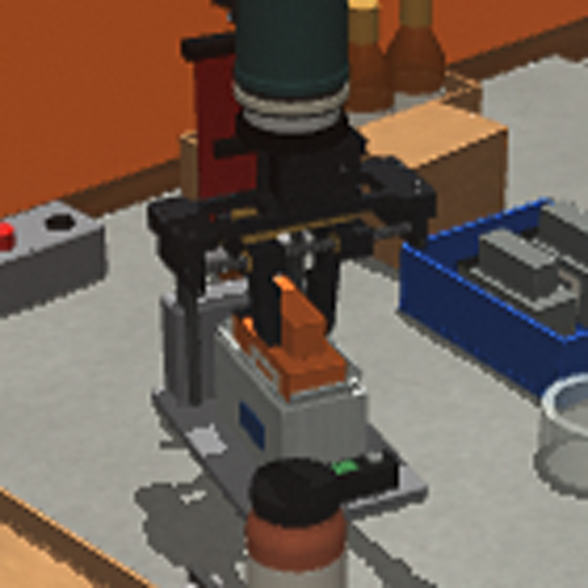

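```bash
python3 - <<'E'
from r import *
manip.set_gripper(.05); st('rel')
manip.move_linear(cw(-.0047,.0002,.20),rate=.15); 
manip.set_gripper(0,20)
manip.move_linear(cw(-.03,0,.345),rate=.2); st('up')
c=snap('top','t7'); c2=snap('side','s7')
import v
for n,c in(('top',c),('side',c2)):
    P=v.cloud(c); z=P[...,2]; X=P.copy(); d=P[...,:2]-O; C,S=np.cos(YAW),np.sin(YAW)
    lx=d@[C,S]; ly=d@[-S,C]
    m=(z>.17)&(z<.31)&(lx>.04)&(lx<.16)&(abs(ly)<.045)
    for zl in(.17,.2,.23,.26,.28):
        k=m&(z>zl)&(z<zl+.03 if zl<.27 else z<.31)
        if k.sum()>5: print(n,zl,k.sum(),'lx',np.percentile(lx[k],[5,50,95]).round(4),'ly',np.percentile(ly[k],[1,99]).round(3),'zmax',z[k].max().round(4))
print(v.rect(c2 if 0 else dict(np.load('pics/t7.npz')),(265,300,170,232),.114,.15,.128))
E
python3 - <<'E'
import cv2; i=cv2.imread('pics/s7.png'); cv2.imwrite('pics/s7z.png',cv2.resize(i[90:260,190:350],None,fx=3.5,fy=3.5,interpolation=2))
E
```

```text
rel t 24.44 tcp [0.5201 0.0131 0.103 ] F [-0.2 -0.9  0.9] w 0.0504
up t 26.95 tcp [0.4954 0.0202 0.3437] F [ 0.1  1.1 -0.3] w 0.0004
side 0.17 174 lx [0.0797 0.084  0.0878] ly [-0.026  0.033] zmax 0.2
side 0.2 182 lx [0.0755 0.0829 0.0874] ly [-0.026  0.032] zmax 0.23
side 0.23 178 lx [0.0807 0.0836 0.0875] ly [-0.027  0.032] zmax 0.2599
side 0.26 206 lx [0.0781 0.0827 0.0875] ly [-0.034  0.04 ] zmax 0.29
side 0.28 145 lx [0.0772 0.0817 0.0885] ly [-0.035  0.041] zmax 0.2969Traceback (most recent call last):
  File "<stdin>", line 15, in <module>
  File "v.py", line 21, in rect
    i=1+np.argmax(st[1:,4]); mm=l==i
        ~~~~~~~~~^^^^^^^^^^
    return _wrapfunc(a, 'argmax', axis=axis, out=out, **kwds)
    return bound(*args, **kwds)
ValueError: attempt to get argmax of an empty sequence
```

View pics/s7z.png

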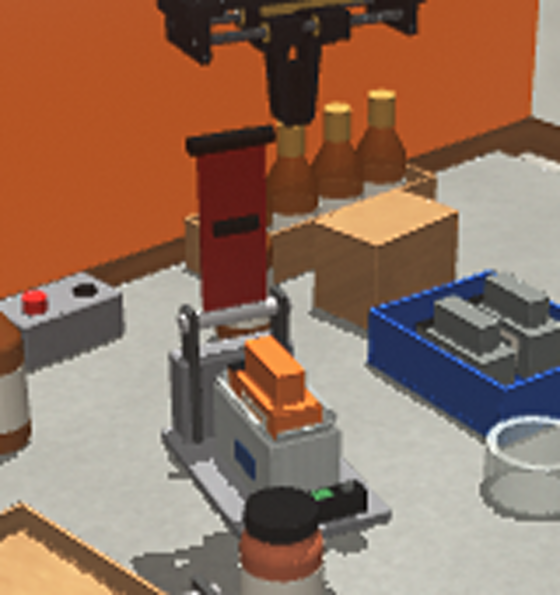

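The fresh tank sits level in the cradle, with its rib at (275,370) in the zoom. The clamp is upright: its plate is at lx ≈ 0.084, so a ≈ 1.57. Next I push it from behind along its arc.

```bash
python3 - <<'E'
from r import *
c,sn=np.cos(YAW),np.sin(YAW)
manip.move_linear(cw(.125,.002,.345),rate=.25)
manip.move_linear(cw(.125,.002,.272),rate=.15); st('behind')
def loc(s):
    f=s['contact_force']; return np.round([c*f[0]+sn*f[1],-sn*f[0]+c*f[1],f[2]],1)
for a in np.arange(1.55,.20,-.12):
    d=np.array([-np.cos(a),np.sin(a)]); n=np.array([np.sin(a),np.cos(a)])
    p=np.array([.085,.129])+.148*d+.005*n
    manip.move_linear(cw(p[0]+.009,.002,p[1]),rate=.09); s=manip.state()
    L=loc(s); print(round(s['clock'],2),round(a,2),np.round(s['tool_pos'],3),L)
    if np.abs(L).max()>25: print('STOP'); break
snap('side','s8')
import cv2; i=cv2.imread('pics/s8.png'); cv2.imwrite('pics/s8z.png',cv2.resize(i[90:260,190:350],None,fx=3.5,fy=3.5,interpolation=2))
E
```

```text
behind t 28.45 tcp [ 0.6447 -0.0226  0.273 ] F [1.  0.1 0.7] w 0.0004
28.93 1.55 [ 0.617 -0.014  0.278] [ 0.1  0.1 -0.7]
29.27 1.43 [ 0.6   -0.009  0.276] [0.1 0.1 0.3]
29.62 1.31 [ 0.583 -0.004  0.273] [-0.3 -0.3 -0.3]
29.98 1.19 [0.567 0.001 0.268] [ 0.1  0.5 -1.1]
30.32 1.07 [0.551 0.006 0.261] [-0.2  0.1  0.5]
30.68 0.95 [0.536 0.01  0.252] [0.5 0.7 0.2]
31.02 0.83 [0.523 0.014 0.241] [ 0.3  0.7 -0.1]
31.38 0.71 [0.51  0.018 0.229] [-0.5  0.1 -0.5]
31.73 0.59 [0.5   0.021 0.215] [ 0.  -0.  -0.4]
32.08 0.47 [0.49  0.024 0.2  ] [-0.3  0.6 -0.1]
32.42 0.35 [0.483 0.026 0.183] [-0.8 -0.3 -0.9]
32.77 0.23 [0.478 0.028 0.167] [ 0.4 -0.7  0.3]
```

View pics/s8z.png

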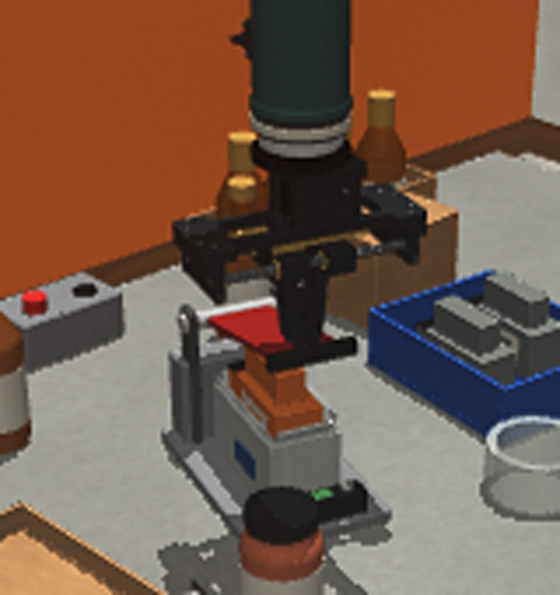

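The red clamp is nearly down, with the fingertip beside the bar at (300,345). Now I press it home while watching the force.

```bash
python3 - <<'E'
from r import *
path=[(-.055,.156),(-.057,.150),(-.058,.146),(-.058,.143),(-.058,.140),(-.058,.138),(-.058,.136),(-.058,.1345),(-.058,.133),(-.058,.132),(-.058,.131),(-.058,.130)]
for x,z in path:
    manip.move_linear(cw(x,.002,z),rate=.04); s=manip.state()
    print(round(s['clock'],2),z,round(s['tool_pos'][2],4),np.round(s['contact_force'],1))
    if s['contact_force'][2]>22: break
manip.dwell(.3); st('held')
E
```

```text
33.3 0.156 0.1561 [ 4.  -1.9 -0.7]
33.61 0.15 0.1504 [ 6.9 -2.1 -0.8]
33.86 0.146 0.1468 [ 7.3 -2.5  0.1]
34.11 0.143 0.1438 [ 6.9 -2.   1.4]
34.36 0.14 0.1407 [ 5.4 -2.5  1.5]
34.61 0.138 0.1387 [ 6.2 -2.2  2.5]
34.86 0.136 0.1366 [ 6.4 -1.4  3. ]
35.11 0.1345 0.135 [ 5.  -2.7  3.3]
35.36 0.133 0.1335 [ 6.1 -2.   3.7]
35.61 0.132 0.1333 [ 2.9 -1.7  7.5]
35.86 0.131 0.1332 [ 0.2 -1.9 13.5]
36.11 0.13 0.1331 [-0.9 -2.3 20.2]
held t 36.41 tcp [0.4711 0.0301 0.1331] F [-1.4 -2.4 19.3] w 0.0001
```

The hard stop came at z = 0.133, which is the plate's top when level. I'll back off and check.

```bash
python3 - <<'E'
from r import *
import v,cv2
manip.move_linear(cw(-.056,.002,.2),rate=.12)
manip.move_linear(cw(-.10,.002,.30),rate=.25); st()
manip.move_pose([.25,-.5,.3],ori(-1.2)); manip.dwell(.3); st('park')
t=snap('top','t9'); s=snap('side','s9')
for n,c in(('top',t),('side',s)):
    P=v.cloud(c); z=P[...,2]; d=P[...,:2]-O; C,S=np.cos(YAW),np.sin(YAW); lx=d@[C,S]; ly=d@[-S,C]
    for x in(-.078,-.055,-.03,0,.03):
        k=(abs(lx-x)<.006)&(abs(ly)<.02)&(z>.11)
        if k.sum(): print(n,x,k.sum(),np.median(z[k]).round(4))
print(v.rect(t,(350,378,170,220),.068,.1,.083))
print('scene change px: ')
cv2.imwrite('pics/s9z.png',cv2.resize(s['image'][90:260,160:360],None,fx=3.5,fy=3.5,interpolation=2))
cv2.imwrite('pics/t9z.png',cv2.resize(t['image'][60:270,150:420],None,fx=2.8,fy=2.8,interpolation=2))
E
```

```text
t 37.73 tcp [0.4292 0.0424 0.2987] F [-0.7  0.2 -0. ] w 0.0005
park t 40.08 tcp [ 0.2505 -0.4997  0.3002] F [-0.5  0.2  0.3] w 0.0004
top -0.078 52 0.1363
top -0.055 58 0.1333
top -0.03 61 0.1327
top 0 58 0.1329
top 0.03 59 0.1328
side -0.078 67 0.1313
side -0.055 27 0.1315
side -0.03 27 0.1317
side 0 29 0.1317
side 0.03 23 0.1311
{'n': 225, 'ctr': array([ 0.5336, -0.2372]), 'yaw': np.float64(-0.141), 'size': array([0.0716, 0.0285]), 'mar': [534.2, -237.2, 28.4, 71.3, 82.2], 'zmed': np.float64(0.0827), 'px': (np.float64(366.3), np.float64(193.6))}
scene change px:
```

View pics/s9z.png

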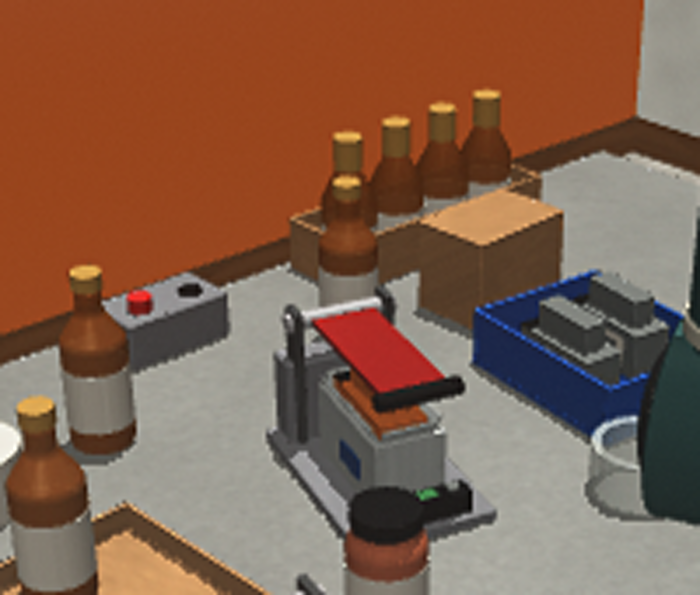

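View pics/t9z.png

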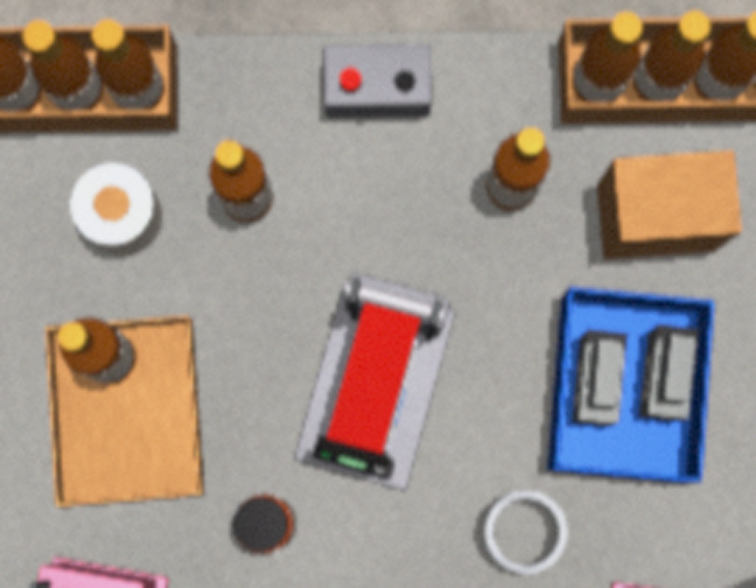

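The clamp is level at 0.132–0.133 m along its whole length, and the tank body is flush with the cradle rim. Its black outlet end shows on the hinge side at (342,378) in the side zoom. Both grey tanks stand in the tote, and the bystanders haven't moved.

```bash
python3 - <<'E'
from r import *
order.close_job(); st('closed')
E
```

```text
the job is handed in; nothing more can be done
the job is handed in; nothing more can be done
```

The tank change is done and handed in at about 40 s on the robot's clock, within the 72 s limit. The spent grey tank stands in the blue tote beside the old one. The fresh orange tank is upright in the cradle with its black outlet towards the hinge, and the red clamp is closed.

**Last checks**
- **Clamp:** pressing down met a hard stop at a fingertip height of 0.133 m with about 20 N. After the arm backed off, the plate read level: 0.133 m in the top view and 0.131–0.132 m in the side view, against an expected 0.133 m. It stayed closed.
- **Tank home:** I did not measure its height directly. I take it as home because the clamp closed fully and the tank body looks flush with the cradle rim.
- **Tote:** the spent tank's rib top read 0.083 m, so it stands upright on the tote floor.
- **Other things:** the bottles, jar, tape, carton and label roll look upright and unmoved in the pictures. I compared them by eye only.

**Disagreement:** my side-view fit of the spent tank's rib before the first grasp was wrong because it picked up the clamp. The side-view fit of the fresh tank was also about 5 mm off the top view. I used the top view for both, and the rib width felt in both grasps and the empty cradle's measured centre agreed with it.

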